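# Clamp a cell row with the loose crank

### The arm

A 6-joint arm with a two-finger parallel gripper is mounted at the origin on a cart in front of the work surface, level with it; the furniture and walls round the work are solid. World frame = base frame: x ahead of the robot, y to its left, z up, the work surface at z = 0. Lengths are in m, angles in rad, forces in N, time in s.
With the tool pointing down it reaches from about 0.3 to 0.75 m from the base axis. Payload 8.5 kg.
Tool frame: the origin (TCP) lies at the very end of the fingers, on their centre line; the grasp point (between the pads) lies 19 mm behind it; z points along the fingers, y is the line along which they close (so a half turn about z gives the same grasp; the last joint's range is limited). The gripper opens to 88 mm and grips with 3 to 60 N. Pads are 18 mm wide; open, the fingers measure 123 mm over their backs; the gripper's body (75 mm by 187 mm) begins 45 mm behind the grasp point.
Start: joints at [-1.346, 0.381, 1.297, -0, 1.464, -0.215], TCP at [0.234, -0.498, 0.202] pointing down, gripper open.
Joint ranges: [-3.11, 3.11], [-0.89, 2.33], [0.22, 2.48], [-1.42, 4.56], [0.17, 2.85], [-2.88, 2.88]. Speed limits (rad/s): [2.39, 2.39, 3.14, 3.14, 3.14, 3.14].

### API

Orientations are given as [roll, pitch, yaw] about the fixed x, y, z axes, in that order (R = Rz(yaw) Ry(pitch) Rx(roll)).
In Python, from workcell import arm gives the robot as it stands.
- The arm moves only by the shell command python3 -m jog 'ROWS' [FORCE]. ROWS is JSON, a list of rows, each a list of 3 entries, a list of its own where there are three numbers: the finger opening in m, from 0 to 0.0881, then the shift along the tool's x, y, z in m, then the turn, a rotation vector about the tool's x, y, z in degrees. In form: [[hand, [tx, ty, tz], [ax, ay, az]], ...]. A call has 1 to 8 rows; each row is the pose to reach, as a shift and turn from the pose commanded when the call began, along the tool's axes at that moment; what a row does not reach only later rows make up. A row lasts 1/8 s, in which the tool goes at most 62.5 mm and 10.7 degrees, less where a joint would pass 70% of its speed; a pose out of reach is approached as far as the arm can. A call with a gripper value outside its range is refused whole. The fingers move at their own pace and stop on an object; FORCE is the grip in N (left out, the last holds). Time passes only in rows, so rows that repeat a pose let the fingers close. It gives the time, the measured TCP pose, the force, the opening and the grip force at its end, in the units of the state.
- arm.sense(): the state, without advancing time (a new reading comes with each control period).
- arm.camera(name): name is "scene" or "top"; returns a dict with "img" (420x560x3 uint8, red, green, blue), "range_z" (420x560 float32, m along the optical axis (not along the pixel's ray), 0 where there is no reading), "K" (3x3 intrinsics, pixels), "position" and "rotation" of the camera in the world. Camera axes: x right, y down, z forward; pixel columns grow to the right and rows downward; lengths in m; the calibration is good to about 2 mm. A picture is of the moment at which its call begins.
- arm.finish_job(): hands the job in; it is judged then, once.
Trained networks look in a picture, given as the dict that the camera call returned (one of the last four; its "shot" number tells which), for a name from the list of things; names that differ only in an ending like _2 or _b are one class to them, and where a whole thing is asked for, a point or a joint stands for the part that bears it (a point fixed in the world has none). Each returns a list of dicts, best first, with "confidence" (0 to 1); they miss things now and then, are a little off and sometimes report something else, mostly with a low value. They report only what shows in the picture. A call takes as long as a camera call. They do not tell look-alikes from the thing itself.
- arm.cut_out(picture, thing): "region" (420x560 bool, what is visible of it) and "pixel" ([column, row] in pixels, amid what is visible of it).
The state is a dict: "time": time; "joint_pos": joint angles; "dq": joint speeds; "joint_efforts": joint torques, N m; "position": TCP position; "ee_rot": TCP orientation; "wrist_force": force on the tool from outside, world axes, zero at the start; "moment": the same for the moment, N m; "opening": finger opening in m; "grasp_force": force on a finger pad.
Only numpy, scipy, OpenCV 4.12 (cv2) and the standard library are available. Lean on these libraries where they do the work, as an engineer would, in place of code of your own. Each camera call takes 0.05 s, during which the arm holds its last target. There are 200 camera calls.

### The job

Clamp the row of four grey cells in the blue-headed jig, ready for taping: swing the dust cover on the blue gear head fully aside, fit the loose steel crank all the way down onto the hex drive hidden in the well beneath it (its flats have to be found by feel), and wind it clockwise until the cells are pushed together and the sprung pad is pressed back about halfway into the jaw (7 of its 14 mm), never bottoming it. Leave the crank sitting on the drive and let go; keep the cells standing and leave the other things on the bench where they lie.

Things in the scene. Friction and masses are not known exactly. Their poses are not given: they have to be found in the camera images.
- jig: Fixed jig: aluminium base 124 x 366 x 10 mm, long along its y; origin at the centre of its underside, z up. At the -y end a blue gear head, 92 x 92 mm, top 90 mm above the bench. Towards +y follow lead screw, grey jaw (112 mm wide, top 78 mm up), sprung pad, the row of four cells between white guide strips (44 mm up), and an end stop (70 mm up).
- drive (a point): On the vertical axis of the hex drive, at the shoulder on which the seated crank's lower rim rests: 55 mm above the bench, at the bottom of a round well 58 mm across in the middle of the gear head (top 35 mm higher). Axes as the jig's. Turned clockwise from above the drive moves the jaw to the cells, 30 mm a turn; it stays where it is left.
- hex_nose (a point): Tip of the hex drive on its axis, 31 mm above the shoulder, 86 mm above the bench. The steel hex is 28 mm across flats and 24 mm high with a flat top, on it a round nose 28 mm across and 7 mm high, coned to 19 mm at its tip, which centres the crank's socket. The hex stands at an unknown angle (this point's axes do not tell it). Turning takes 3 N at the crank's knob, 4 to 5 N with the pad half pressed.
- cover (a joint): Angle (rad) of the dust cover: 0 = over the well, grows counter-clockwise seen from above, stop at 1.75; light friction, stays where left. Steel plate with a 63 mm disc, its upper face 93.5 mm above the bench. The crank passes it from about 1.35 rad on; the starting angle is 0 to 0.12.
- cover_pivot (a point): The cover's vertical pivot axis, at the gear head's top (90 mm above the bench), 34 mm to -x and 34 mm to -y (jig axes) of the drive's axis. Axes as the jig's.
- cover_lip (a point): Top middle of the cover's red upright lip, 111 mm above the bench, 66 mm from the pivot. The lip is 24 mm long (along the line from the pivot), 4 mm thick, 17 mm high. With the cover at 0 it lies midway between the jig's +x and +y seen from the pivot. Pushed sideways, counter-clockwise, the cover swings out over the robot side of the gear head.
- crank: Loose steel ball crank, 0.5 kg, standing on its hub. Origin: centre of the hub's lower rim (socket mouth); z up, x along the arm to the knob. Hub 46 mm across, 68 mm high to the arm's underside; hex socket 30 mm across flats, 34 mm deep. Seated, the origin is at drive; while the flats do not match it rides 24 mm higher. It fits every 60 deg within +-8 deg.
- crank_flats (a point): Centre of the dark grip block on top of the hub, on the crank's axis, 97 mm above the rim: 32 mm along the arm (x), 24 mm across (y), 30 mm high (82 to 112 mm above the rim); axes as the crank's.
- crank_knob (a point): Middle of the upright black knob, 75 mm from the crank's axis along its x, 109 mm above the rim. The knob is 25 mm across and 52 mm high (83 to 135 mm above the rim) and spins freely on its pin. The arm under it is 20 mm wide, 68 to 82 mm above the rim; a 34 mm counterweight ball sits at x = -48 mm.
- jaw (a joint): Travel (m) of the jaw towards the cells; about 0 at the start (+-4 mm), the row is pushed tight against the end stop at about 0.027.
- pad (a joint): How far (m) the pad is pressed back into the jaw against its spring: 0 = free, 0.014 = bottomed; 12 N to start, 1.5 N/mm. Two red pins show in the gap between pad and jaw; the gap is 14 mm when free and shrinks by this value.
- cell_a: Grey cylindrical cell standing upright in the jig, 32 mm across, 72 mm high, number 1 from the pad; origin at the centre of its underside, z up.
- cell_b: Grey cylindrical cell standing upright in the jig, 32 mm across, 72 mm high, number 2 from the pad; origin at the centre of its underside, z up.
- cell_c: Grey cylindrical cell standing upright in the jig, 32 mm across, 72 mm high, number 3 from the pad; origin at the centre of its underside, z up.
- cell_d: Grey cylindrical cell standing upright in the jig, 32 mm across, 72 mm high, number 4 from the pad; origin at the centre of its underside, z up.
- tape_filament: Bystander: grey-white tape roll lying flat on the green board near the crank, 130 mm across, 25 mm high; origin at the centre of its underside.
- board: Bystander: green and grey protection board lying flat, 97 x 64 x 9 mm; origin under its centre.
- spare_cell: Bystander: grey cell lying down, 72 mm long, 32 mm across; origin under its centre.
- cutters: Bystander: side cutters with red handles, 141 x 50 x 11 mm.
- driver_a: Bystander: screwdriver with yellow handle, 177 x 26 x 29 mm.
Mind the look-alikes: they are no part of the job. Leave any green, orange or red look-alike of the cell_a alone.

How it is judged:
By the outcome, as a careful person would: the job done as asked, in the order asked, and still so for the second after the job is handed in, with the robot touching nothing.
It also fails if it takes over 72 s, if anything falls off the work surface, if the arm or the gripper's body presses on something with over 40 N, if the wrist force passes 120 N, or if a joint passes its speed limit or range.

## Working session

There is one attempt and no reset: what is moved stays moved. The work goes in short steps, Python scripts to look and compute and a shell command to move; the robot and the scene stay as the last step left them, time stands still between calls to the robot, and variables do not carry over. Pictures are saved under pics/ and viewed, at most 13 in all, crops included, and the job is handed in when it is done.

```bash
ls; mkdir -p pics; cat > h.py <<'E'
import numpy as np, cv2
from workcell import arm
def world(p,u,v,z=None):
    K=p["K"];d=np.array([(u-K[0,2])/K[0,0],(v-K[1,2])/K[1,1],1.])
    R=np.array(p["rotation"]);o=np.array(p["position"])
    if R.shape!=(3,3):
        from scipy.spatial.transform import Rotation as Q
        R=Q.from_euler('xyz',R).as_matrix()
    if z is None:return o+R@(d*p["range_z"][int(v),int(u)])
    w=R@d;return o+w*(z-o[2])/w[2]
def cloud(p,reg):
    vs,us=np.nonzero(reg&(p["range_z"]>0));return np.array([world(p,u,v) for u,v in zip(us,vs)])
def save(p,n):cv2.imwrite("pics/"+n,p["img"][:,:,::-1])
E
python3 - <<'E'
from h import *
for c in("scene","top"):
    p=arm.camera(c);save(p,c+"0.png");print(c,p["position"],p["K"][0,0],np.shape(p["rotation"]))
    for t in("jig","cover_lip","crank","crank_knob","crank_flats","cover","cell_a","tape_filament"):
        for r in arm.cut_out(p,t)[:5]:
            C=cloud(p,r["region"]);print(t,round(r["confidence"],2),np.round(r["pixel"]),np.round(np.median(C,0),3) if len(C) else "",C[:,2].max().round(3) if len(C) else "",len(C))
print(arm.sense())
E
```

```text
pics
scene [-0.1623436   0.73246802  0.87720546] 466.29279076650164 (3,)
jig 0.61 [256. 226.] [0.488 0.061 0.044] 0.111 4779
cover_lip 0.6 [279. 184.] [ 0.523 -0.044  0.093] 0.111 293
crank 0.56 [392. 162.] [ 0.326 -0.327  0.103] 0.136 182
crank 0.19 [237. 229.] [0.499 0.145 0.071] 0.084 190
crank_knob 0.77 [393. 166.] [ 0.326 -0.328  0.1  ] 0.136 212
crank_flats 0.66 [393. 170.] [ 0.326 -0.328  0.098] 0.136 213
cover 0.72 [278. 182.] [ 0.523 -0.043  0.093] 0.111 281
cell_a 0.81 [178. 273.] [0.503 0.334 0.051] 0.075 338
cell_a 0.76 [219. 245.] [0.493 0.217 0.076] 0.084 195
cell_a 0.64 [255. 213.] [0.508 0.04  0.063] 0.082 806
cell_a 0.6 [245. 220.] [0.505 0.109 0.073] 0.083 196
cell_a 0.59 [236. 227.] [0.499 0.144 0.074] 0.084 163
tape_filament 0.77 [325. 162.] [ 0.569 -0.329  0.022] 0.071 847
top [0.12737781 0.03523489 1.66758169] 542.0832143223658 (3,)
jig 0.98 [274. 185.] [0.502 0.053 0.043] 0.117 4010
cover_lip 0.65 [304. 177.] [ 0.523 -0.048  0.093] 0.117 381
crank 0.56 [276. 184.] [0.503 0.053 0.043] 0.117 4059
crank_knob 0.41 [402. 240.] [ 0.328 -0.333  0.128] 0.65 101
crank_f
[... 317 characters left out ...]
38  0.024] 0.037 1010
{'time': 0.9, 'joint_pos': array([-1.34631699e+00,  3.80590579e-01,  1.29738678e+00, -2.61559632e-06,
        1.46365802e+00, -2.15314011e-01]), 'dq': array([-0.00188174,  0.00071464, -0.00074689, -0.00056654,  0.00107289,
       -0.00096687]), 'joint_efforts': array([-8.05702530e-04, -4.37798095e+01, -2.24726558e+01,  7.12054130e-02,
        3.12810496e-02, -6.50558945e-06]), 'position': array([ 0.23414734, -0.49763684,  0.20185793]), 'ee_rot': array([-3.14155036e+00, -6.58747393e-06,  4.39793631e-01]), 'wrist_force': array([ 0.01816589, -0.47766339,  0.34071677]), 'moment': array([0.05444722, 0.01209472, 0.05017841]), 'grasp_force': 0.0, 'opening': 0.0884512587110519}
```

View pics/top0.png

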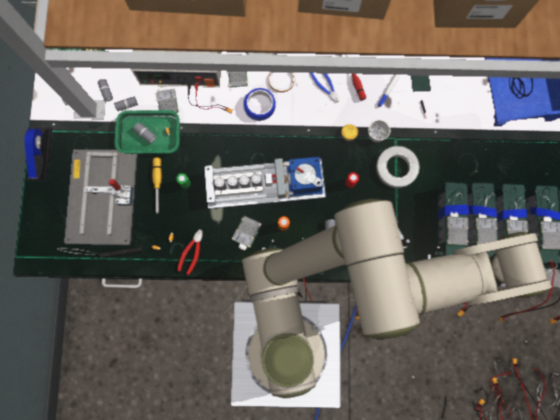

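View pics/scene0.png

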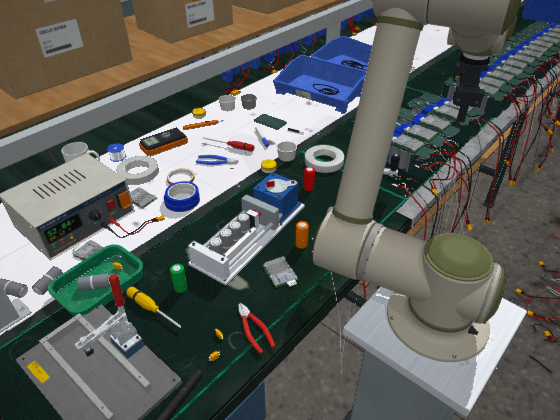

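```bash
python3 - <<'E'
from h import *
p=arm.camera("top");s=arm.camera("scene")
r=arm.cut_out(p,"jig")[0]["region"];C=cloud(p,r)
for nm,q in(("top",p),("scene",s)):
    C=cloud(q,arm.cut_out(q,"jig")[0]["region"]);C=C[C[:,2]<.13]
    print(nm,cv2.minAreaRect(C[:,:2].astype(np.float32)))
    im=q["img"].astype(int)
    K=cv2.cvtColor(q["img"],cv2.COLOR_RGB2HSV)
    b=(K[:,:,0]>100)&(K[:,:,0]<118)&(K[:,:,1]>150)
    B=cloud(q,b&arm.cut_out(q,"jig")[0]["region"]);T=B[(B[:,2]>.082)&(B[:,2]<.1)]
    print("blue top",len(T),T.mean(0),cv2.minAreaRect(T[:,:2].astype(np.float32)))
    red=((K[:,:,0]<8)|(K[:,:,0]>172))&(K[:,:,1]>150)&(K[:,:,2]>80)&arm.cut_out(q,"jig")[0]["region"]
    L=cloud(q,red);print("red");print(np.round(L,3))
def crop(q,a,b,c,d,n,f):cv2.imwrite("pics/"+n,cv2.resize(q["img"][b:d,a:c,::-1],None,fx=f,fy=f,interpolation=cv2.INTER_CUBIC))
t=p["img"][145:215,195:335];u=s["img"][165:285,180:320]
a=cv2.resize(t,(700,350),interpolation=2);
cv2.imwrite("pics/c1.png",a[:,:,::-1]);np.save("s.npy",s["img"])
E
```

```text
top ((0.5203617811203003, 0.07824020087718964), (0.1388169378042221, 0.3745054304599762), 7.653324127197266)
blue top 366 [ 0.53557795 -0.03984649  0.08958665] ((0.530953586101532, -0.04562276601791382), (0.09486670047044754, 0.08874862641096115), 6.011175632476807)
red
[[0.53  0.051 0.056]
 [0.528 0.047 0.066]
 [0.527 0.05  0.058]
 [0.525 0.047 0.064]
 [0.511 0.047 0.058]
 [0.511 0.044 0.06 ]]
scene ((0.5465341806411743, 0.036317095160484314), (0.1862410306930542, 0.46384957432746887), 9.695252418518066)
blue top 405 [ 0.53034604 -0.0355044   0.08842086] ((0.5320635437965393, -0.04736045375466347), (0.0947108194231987, 0.09816903620958328), 5.755335807800293)
red
[[ 0.537 -0.028  0.112]
 [ 0.537 -0.032  0.11 ]
 [ 0.534 -0.033  0.111]
 [ 0.533 -0.036  0.11 ]
 [ 0.541 -0.016  0.113]
 [ 0.542 -0.022  0.11 ]
 [ 0.54  -0.023  0.11 ]
 [ 0.537 -0.024  0.111]
 [ 0.539 -0.03   0.106]
 [ 0.536 -0.031  0.108]
 [ 0.531 -0.03   0.11 ]
 [ 0.534 -0.037  0.105]
 [ 0.543 -0.018  0.108]
 [ 0.543 -0.022  0.106]
 [ 0.539 -0.022  0.108]
 [ 0.538 -0.025  0.107]
 [ 0.538 -0.029  0.104]
 [ 0.536 -0.03   0.105]
 [ 0.536 -0.035  0.102]
 [ 0.534 -0.037  0.101]
 [ 0.54  -0.018  0.106]
 [ 0.54  -0.022  0.104]
 [ 0.538 -0.024  0.104]
 [ 0.536 -0.026  0.103]
 [ 0.533 -0.028  0.104]
 [ 0.533 -0.031  0.102]
 [ 0.53  -0.033  0.102]
 [ 0.542 -0.021  0.1  ]
 [ 0.542 -0.025  0.098]
 [ 0.537 -0.024  0.101]
 [ 0.536 -0.027  0.1  ]
 [ 0.535 -0.03   0.098]
 [ 0.535 -0.033  0.097]
 [ 0.531 -0.034  0.098]
 [ 0.54  -0.019  0.099]
 [ 0.538 -0.021  0.099]
 [ 0.538 -0.024  0.097]
 [ 0.538 -0.028  0.095]
 [ 0.536 -0.031  0.094]
 [ 0.53   0.046  0.059]
 [ 0.53   0.042  0.057]
 [ 0.516  0.042  0.057]
 [ 0.51   0.043  0.061]
 [ 0.511  0.047  0.059]
 [ 0.51   0.044  0.058]
 [ 0.509  0.049  0.058]
 [ 0.507  0.047  0.058]
 [ 0.508  0.05   0.056]]
```

View pics/c1.png

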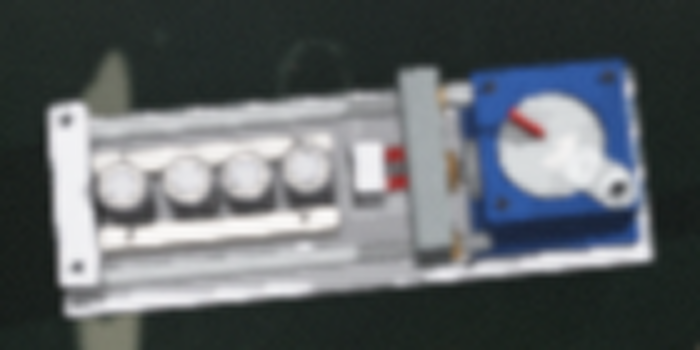

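```bash
cat >> h.py <<'E'
import sys
def rel(pos,yaw,s=None):
    "shift/turn (mm-rounded) in tool axes to reach world pos with tool down at yaw (deg)"
    s=s or arm.sense();a=s["ee_rot"][2];d=np.array(pos)-s["position"]
    dy=(yaw-np.degrees(a)+180)%360-180
    return [round(d[0]*np.cos(a)+d[1]*np.sin(a),4),round(d[0]*np.sin(a)-d[1]*np.cos(a),4),round(-d[2],4)],round(-dy,1)
TH=np.radians(5.9);DR=np.array([.531,-.0465]);RT=np.array([[np.cos(TH),-np.sin(TH)],[np.sin(TH),np.cos(TH)]])
PV=DR+RT@[-.034,-.034]
E
python3 - <<'E'
from h import *
print(PV,rel([.551,-.038,.2],-32))
E
```

```text
[ 0.50067505 -0.08381484] ([np.float64(0.4824), np.float64(-0.281), np.float64(0.0018)], np.float64(57.2))
```

```bash
python3 -m jog '[[0,[0.482,-0.281,0],[0,0,57]],[0,[0.482,-0.281,0],[0,0,57]],[0,[0.482,-0.281,0],[0,0,57]],[0,[0.482,-0.281,0],[0,0,57]],[0,[0.482,-0.281,0],[0,0,57]],[0,[0.482,-0.281,0],[0,0,57]],[0,[0.482,-0.281,0],[0,0,57]],[0,[0.482,-0.281,0],[0,0,57]]]' 20
python3 - <<'E'
from h import *
print(rel([.551,-.038,.2],-32))
p=arm.camera("scene");
np.savez("sc.npz",**{k:np.array(p[k]) for k in("img","range_z","K","position","rotation")})
for t in("crank","crank_knob","crank_flats","tape_filament","board"):
    for r in arm.cut_out(p,t)[:2]:
        C=cloud(p,r["region"]);print(t,round(r["confidence"],2),np.round(r["pixel"]),np.round(np.median(C,0),3),C[:,2].max().round(3),len(C))
cv2.imwrite("pics/c2.png",cv2.resize(p["img"][100:240,250:450,::-1],None,fx=4,fy=4,interpolation=2))
E
```

```text
time: 2.35
position: [0.5045, -0.1054, 0.2021]
ee_rot: [-3.142, -0.001, -0.555]
wrist_force: [0.6, -0.5, 0.3]
opening: 0.0104
grasp_force: 0.0
([np.float64(0.004), np.float64(-0.0818), np.float64(0.0021)], np.float64(0.2))
crank 0.61 [371. 168.] [ 0.37  -0.307  0.081] 0.448 576
crank_knob 0.6 [375. 168.] [ 0.37  -0.31   0.081] 0.438 550
crank_flats 0.94 [376. 171.] [ 0.369 -0.31   0.081] 0.429 571
crank_flats 0.74 [252. 330.] [0.293 0.293 0.009] 0.014 534
tape_filament 0.46 [313. 157.] [ 0.609 -0.293  0.023] 0.451 171
board 0.64 [376. 169.] [ 0.371 -0.312  0.081] 0.412 576
board 0.49 [256. 226.] [0.488 0.061 0.044] 0.113 4792
```

View pics/c2.png

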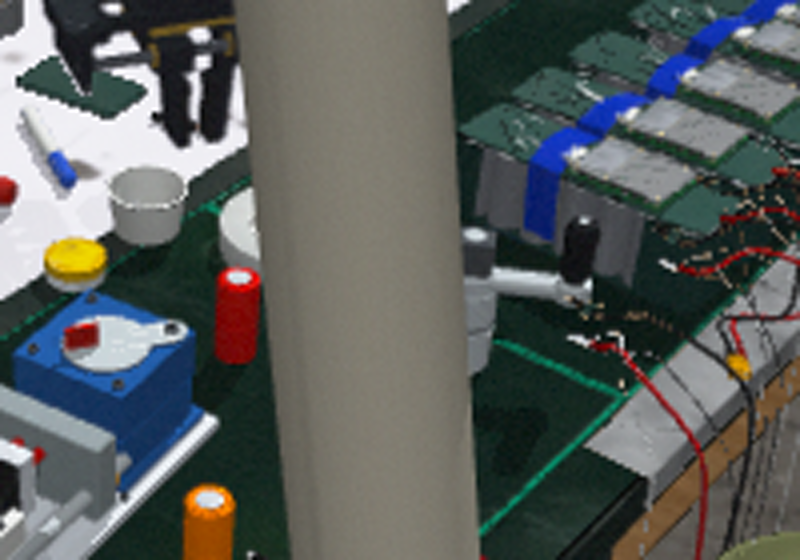

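```bash
python3 -m jog '[[0,[0.004,-0.05,0],[0,0,0]],[0,[0.004,-0.082,0],[0,0,0]],[0,[0.004,-0.082,0.03],[0,0,0]],[0,[0.004,-0.082,0.07],[0,0,0]],[0,[0.004,-0.082,0.095],[0,0,0]],[0,[0.004,-0.082,0.104],[0,0,0]],[0,[0.004,-0.082,0.104],[0,0,0]]]'
python3 - <<'E'
from h import *
s=arm.sense()
def f(al):  # finger pose pushing lip at angle al(deg world)
    a=np.radians(al);u=np.array([np.cos(a),np.sin(a)]);t=np.array([np.sin(a),-np.cos(a)])
    return PV+.066*u+.011*t
for k in range(14):
    al=58+7*k
    if al>149: al=149
    x=f(al);print(al,rel([x[0],x[1],.0985],al-90,s))
E
```

```text
time: 3.52
position: [0.5502, -0.0406, 0.0982]
ee_rot: [-3.142, -0.0, -0.557]
wrist_force: [-0.4, -1.3, -0.2]
opening: 0.0006
grasp_force: 0.0
58 ([np.float64(-0.008), np.float64(-0.0031), np.float64(-0.0003)], np.float64(0.1))
65 ([np.float64(-0.0162), np.float64(-0.004), np.float64(-0.0003)], np.float64(-6.9))
72 ([np.float64(-0.0243), np.float64(-0.0039), np.float64(-0.0003)], np.float64(-13.9))
79 ([np.float64(-0.0324), np.float64(-0.0027), np.float64(-0.0003)], np.float64(-20.9))
86 ([np.float64(-0.0403), np.float64(-0.0006), np.float64(-0.0003)], np.float64(-27.9))
93 ([np.float64(-0.0479), np.float64(0.0024), np.float64(-0.0003)], np.float64(-34.9))
100 ([np.float64(-0.0551), np.float64(0.0064), np.float64(-0.0003)], np.float64(-41.9))
107 ([np.float64(-0.0617), np.float64(0.0111), np.float64(-0.0003)], np.float64(-48.9))
114 ([np.float64(-0.0677), np.float64(0.0167), np.float64(-0.0003)], np.float64(-55.9))
121 ([np.float64(-0.0729), np.float64(0.023), np.float64(-0.0003)], np.float64(-62.9))
128 ([np.float64(-0.0774), np.float64(0.0298), np.float64(-0.0003)], np.float64(-69.9))
135 ([np.float64(-0.081), np.float64(0.0371), np.float64(-0.0003)], np.float64(-76.9))
142 ([np.float64(-0.0836), np.float64(0.0449), np.float64(-0.0003)], np.float64(-83.9))
149 ([np.float64(-0.0853), np.float64(0.0529), np.float64(-0.0003)], np.float64(-90.9))
```

```bash
python3 -m jog '[[0,[-0.008,-0.003,0],[0,0,0]],[0,[-0.016,-0.004,0],[0,0,-7]],[0,[-0.024,-0.004,0],[0,0,-14]],[0,[-0.032,-0.003,0],[0,0,-21]],[0,[-0.040,-0.001,0],[0,0,-28]],[0,[-0.048,0.002,0],[0,0,-35]],[0,[-0.055,0.006,0],[0,0,-42]],[0,[-0.062,0.011,0],[0,0,-49]]]'
python3 - <<'E'
from h import *
s=arm.sense()
def f(al):
    a=np.radians(al);u=np.array([np.cos(a),np.sin(a)]);t=np.array([np.sin(a),-np.cos(a)])
    return PV+.066*u+.011*t
for al in (114,121,128,135,142,149,150):
    x=f(al);print(al,rel([x[0],x[1],.0985],al-90,s))
p=arm.camera("top");r=arm.cut_out(p,"cover")
for q in r[:1]:
    C=cloud(p,q["region"]);print(q["pixel"],np.median(C,0))
E
```

```text
time: 4.53
position: [0.4915, -0.016, 0.0989]
ee_rot: [3.141, -0.002, 0.305]
wrist_force: [0.4, -0.1, -0.1]
opening: 0.0008
grasp_force: 0.0
114 ([np.float64(-0.0082), np.float64(0.0006), np.float64(0.0004)], np.float64(-6.6))
121 ([np.float64(-0.0164), np.float64(0.0007), np.float64(0.0004)], np.float64(-13.6))
128 ([np.float64(-0.0245), np.float64(0.0018), np.float64(0.0004)], np.float64(-20.6))
135 ([np.float64(-0.0324), np.float64(0.0038), np.float64(0.0004)], np.float64(-27.6))
142 ([np.float64(-0.04), np.float64(0.0068), np.float64(0.0004)], np.float64(-34.6))
149 ([np.float64(-0.0472), np.float64(0.0107), np.float64(0.0004)], np.float64(-41.6))
150 ([np.float64(-0.0481), np.float64(0.0114), np.float64(0.0004)], np.float64(-42.6))
```

```bash
python3 -m jog '[[0,[-0.008,0.001,0],[0,0,-7]],[0,[-0.016,0.001,0],[0,0,-14]],[0,[-0.024,0.002,0],[0,0,-21]],[0,[-0.032,0.004,0],[0,0,-28]],[0,[-0.040,0.007,0],[0,0,-35]],[0,[-0.047,0.011,0],[0,0,-42]],[0,[-0.0475,0.011,0],[0,0,-42]],[0,[-0.0475,0.011,0],[0,0,-42]]]'
python3 -m jog '[[0,[0.01,0,0],[0,0,0]],[0,[0.01,0,-0.06],[0,0,0]],[0,[0.01,0,-0.1],[0,0,0]],[0,[0.01,0.06,-0.12],[0,0,0]],[0,[0.01,0.12,-0.12],[0,0,0]],[0,[0.01,0.18,-0.12],[0,0,0]],[0,[0.01,0.18,-0.12],[0,0,0]]]'
python3 - <<'E'
from h import *
p=arm.camera("top");s=arm.camera("scene")
for n,q in(("top",p),("scene",s)):
    for t in("cover","cover_lip","crank","crank_knob","crank_flats"):
        for r in arm.cut_out(q,t)[:2]:
            C=cloud(q,r["region"]);print(n,t,round(r["confidence"],2),np.round(r["pixel"]),np.round(np.median(C,0),3),C[:,2].max().round(3),len(C))
a=cv2.resize(p["img"][130:280,290:440],(600,600),interpolation=2)
cv2.imwrite("pics/c3.png",a[:,:,::-1])
a=cv2.resize(s["img"][100:240,230:430],(800,560),interpolation=2)
cv2.imwrite("pics/c4.png",a[:,:,::-1])
np.savez("sc.npz",**{k:np.array(s[k]) for k in("img","range_z","K","position","rotation")})
np.savez("tp.npz",**{k:np.array(p[k]) for k in("img","range_z","K","position","rotation")})
E
```

```text
time: 5.62
position: [0.4499, -0.0408, 0.0982]
ee_rot: [3.141, -0.0, 1.03]
wrist_force: [-0.5, -0.2, 1.1]
opening: 0.0005
grasp_force: 0.0
time: 6.5
position: [0.6116, -0.1255, 0.2154]
ee_rot: [-3.139, 0.0, 1.031]
wrist_force: [-1.2, -0.3, -0.2]
opening: 0.0004
grasp_force: 0.0
top cover 0.23 [392. 228.] [ 0.377 -0.299  0.083] 0.141 632
top crank 0.62 [388. 227.] [ 0.379 -0.297  0.083] 0.141 622
top crank_knob 0.77 [388. 224.] [ 0.381 -0.296  0.083] 0.141 628
top crank_flats 0.74 [386. 221.] [ 0.381 -0.294  0.084] 0.141 526
scene cover 0.72 [281. 184.] [ 0.522 -0.047  0.093] 0.112 291
scene cover_lip 0.29 [255. 228.] [0.488 0.062 0.044] 0.112 4825
scene crank 0.84 [365. 170.] [ 0.381 -0.291  0.078] 0.134 855
scene crank_knob 0.56 [366. 171.] [ 0.38  -0.291  0.078] 0.136 879
scene crank_knob 0.25 [280. 183.] [ 0.522 -0.048  0.093] 0.112 319
scene crank_flats 0.98 [368. 171.] [ 0.381 -0.289  0.078] 0.136 812
```

View pics/c3.png

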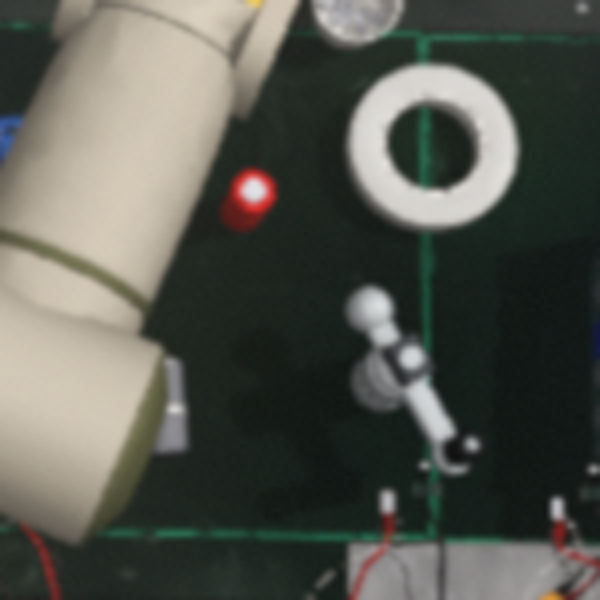

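View pics/c4.png

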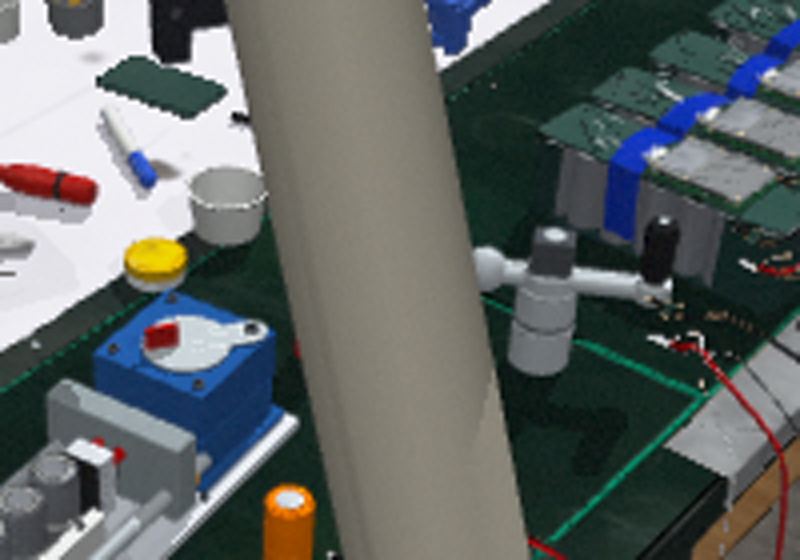

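```bash
python3 - <<'E'
from h import *
q=dict(np.load("sc.npz"));K=cv2.cvtColor(q["img"],cv2.COLOR_RGB2HSV)
m=np.zeros(K.shape[:2],bool);m[170:200,255:300]=1
red=((K[:,:,0]<8)|(K[:,:,0]>172))&(K[:,:,1]>150)&(K[:,:,2]>80)&m
L=cloud(q,red);L=L[L[:,2]>.09];print(len(L),L.mean(0),L.min(0),L.max(0));d=L[:,:2].mean(0)-PV;print(np.degrees(np.arctan2(d[1],d[0])),np.linalg.norm(d))
# disc (pale top) pixels
g=(K[:,:,1]<60)&(K[:,:,2]>120)&m
C=cloud(q,g);C=C[(C[:,2]>.088)&(C[:,2]<.1)];print(len(C),C.mean(0),cv2.minEnclosingCircle(C[:,:2].astype(np.float32)))
B=(K[:,:,0]>100)&(K[:,:,0]<118)&(K[:,:,1]>150)
v,u=np.nonzero(B);k=(u>240)&(u<310)&(v>160)&(v<230);print("blue px",u[k].min(),u[k].max(),v[k].min(),v[k].max())
E
```

```text
39 [ 0.53749412 -0.02759653  0.10349761] [ 0.53113031 -0.03673122  0.09555045] [ 0.54327795 -0.01629117  0.11183043]
56.77800300201645 0.06720224697302819
230 [ 0.51934828 -0.0507462   0.09291399] ((0.5171783566474915, -0.052912235260009766), 0.04393714666366577)
blue px 253 300 172 222
```

```bash
python3 - <<'E'
from h import *
from scipy.spatial.transform import Rotation as Q
q=arm.camera("scene")
def proj(X):
    R=Q.from_euler('xyz',q["rotation"]).as_matrix();c=R.T@(np.array(X)-q["position"]);x=q["K"]@c;return x[:2]/x[2],c[2]
print(proj([.5045,-.1054,.2021]),proj([.536,-.028,.111]),proj([.531,-.0465,.09]))
s=arm.sense();x,z=proj(s["position"]);print(s["position"],x,z)
u,v=np.round(x).astype(int)
print(np.round(q["range_z"][v-14:v+8:2,u-12:u+14:3],3))
t=arm.camera("top")
R=Q.from_euler('xyz',t["rotation"]).as_matrix();c=R.T@(np.array([.536,-.028,.111])-t["position"]);x=t["K"]@c;print("top lip",x[:2]/x[2])
print(rel([.552,-.045,.2],-32),rel([.552,-.045,.2],-32+180))
cv2.imwrite("pics/c5.png",cv2.resize(q["img"][80:230,210:350,::-1],None,fx=4,fy=4,interpolation=2))
E
```

```text
(array([297.73699767, 145.79342267]), np.float64(1.2533127734816087)) (array([270.28303662, 181.47738611]), np.float64(1.2831668341085445)) (array([276.14272044, 185.2270244 ]), np.float64(1.3048135014899258))
[ 0.60916956 -0.12435684  0.21801532] [273.25753185 125.03426949] 1.3067805119766178
[[1.833 1.837 1.832 1.268 0.    1.261 1.831 1.841 1.837]
 [1.827 1.826 1.818 1.273 1.264 1.266 1.825 1.826 1.814]
 [1.798 1.79  1.792 1.276 1.274 1.799 1.812 1.807 1.813]
 [1.784 1.774 1.778 1.775 1.776 1.805 1.799 1.797 1.798]
 [1.769 1.771 1.769 1.773 1.765 1.768 1.774 1.788 1.789]
 [1.757 1.76  1.753 1.759 1.763 1.75  1.761 1.75  1.757]
 [1.754 1.745 1.748 1.747 1.743 1.742 1.747 1.74  1.749]
 [1.756 1.747 1.747 1.731 0.    1.733 1.74  1.737 1.746]
 [1.743 1.739 1.742 1.739 1.729 1.723 1.735 1.742 1.743]
 [1.727 1.733 0.    1.729 1.73  1.728 1.725 1.73  1.727]
 [1.691 1.721 1.721 1.724 1.709 1.723 1.722 1.72  0.   ]]
top lip [299.45963134 169.2562698 ]
([np.float64(0.0389), np.float64(-0.0898), np.float64(0.018)], np.float64(91.2)) ([np.float64(0.0389), np.float64(-0.0898), np.float64(0.018)], np.float64(-88.8))
```

View pics/c5.png

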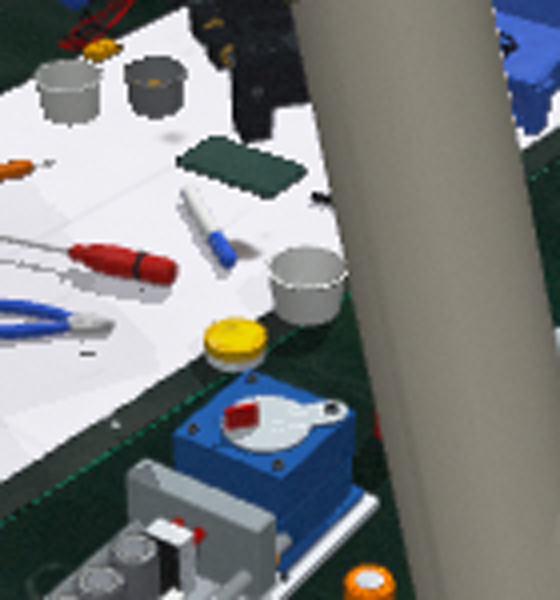

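```bash
python3 - <<'E'
from h import *
q=arm.camera("scene");Z=q["range_z"]
vs,us=np.nonzero((Z>1.2)&(Z<1.31));k=(vs>85)&(vs<125)&(us>258)&(us<286)
P=np.array([world(q,u,v) for u,v in zip(us[k],vs[k])]);V=vs[k]
for v in range(100,122):
    if (V==v).any():print(v,us[k][V==v].min(),us[k][V==v].max(),np.round(P[V==v].mean(0),3))
print(arm.sense()["position"],arm.sense()["ee_rot"])
E
```

```text
100 268 268 [ 0.621 -0.117  0.293]
101 268 268 [ 0.62  -0.116  0.291]
102 268 268 [ 0.621 -0.118  0.287]
103 268 268 [ 0.62  -0.116  0.285]
104 268 268 [ 0.622 -0.118  0.281]
105 268 268 [ 0.621 -0.117  0.279]
106 268 268 [ 0.621 -0.117  0.276]
107 268 278 [ 0.609 -0.118  0.276]
108 268 278 [ 0.601 -0.116  0.277]
109 268 277 [ 0.604 -0.115  0.273]
110 268 277 [ 0.603 -0.116  0.27 ]
111 268 277 [ 0.603 -0.116  0.267]
112 269 277 [ 0.6   -0.114  0.266]
113 269 277 [ 0.601 -0.115  0.262]
114 270 277 [ 0.6   -0.115  0.26 ]
115 270 274 [ 0.603 -0.113  0.256]
[ 0.60922613 -0.12446782  0.2179059 ] [ 3.14153709e+00 -9.55672181e-06  1.03307366e+00]
```

```bash
python3 -m jog '[[0,[0.02,-0.04,0],[0,0,10]],[0,[0.039,-0.09,0.018],[0,0,21]],[0,[0.039,-0.09,0.018],[0,0,31]],[0,[0.039,-0.09,0.018],[0,0,42]],[0,[0.039,-0.09,0.05],[0,0,52]],[0,[0.039,-0.09,0.08],[0,0,63]],[0,[0.039,-0.09,0.1],[0,0,73]],[0,[0.039,-0.09,0.12],[0,0,83]]]'
python3 -c "
from h import *
print(rel([.552,-.045,.066],-32))"
```

```text
time: 8.25
position: [0.552, -0.0449, 0.0972]
ee_rot: [-3.142, 0.0, -0.421]
wrist_force: [0.2, -0.4, -0.2]
opening: 0.0003
grasp_force: 0.0
([np.float64(0.0001), np.float64(0.0001), np.float64(0.0312)], np.float64(7.9))
```

```bash
python3 -m jog '[[0,[0,0,0.012],[0,0,8]],[0,[0,0,0.024],[0,0,8]],[0,[0,0,0.031],[0,0,8]],[0,[0,0,0.031],[0,0,8]]]'
python3 - <<'E'
from h import *
s=arm.sense();print(s["wrist_force"])
def f(al):
    a=np.radians(al);u=np.array([np.cos(a),np.sin(a)]);t=np.array([np.sin(a),-np.cos(a)])
    return PV+.066*u+.011*t
for k in range(8):
    al=58+7*k
    x=f(al);print(al,rel([x[0],x[1],.066],al-90,s))
q=arm.camera("scene");Z=q["range_z"]
vs,us=np.nonzero((Z>1.2)&(Z<1.30));k=(vs>155)&(vs<190)&(us>255)&(us<290)
P=np.array([world(q,u,v) for u,v in zip(us[k],vs[k])]);V=vs[k]
dark=np.array([q["img"][v,u].max()<70 for u,v in zip(us[k],vs[k])])
for v in range(160,190,2):
    m=(V==v)&dark
    if m.any():print(v,us[k][m].min(),us[k][m].max(),np.round(P[m].mean(0),3))
E
```

```text
time: 8.75
position: [0.5518, -0.0448, 0.0666]
ee_rot: [3.141, 0.001, -0.554]
wrist_force: [-0.6, 0.5, -0.5]
opening: -0.0
grasp_force: 0.0
[-0.62469002  0.46790922 -0.48609883]
58 ([np.float64(-0.0117), np.float64(-0.0059), np.float64(0.0006)], np.float64(0.3))
65 ([np.float64(-0.0198), np.float64(-0.0068), np.float64(0.0006)], np.float64(-6.7))
72 ([np.float64(-0.028), np.float64(-0.0067), np.float64(0.0006)], np.float64(-13.7))
79 ([np.float64(-0.0361), np.float64(-0.0056), np.float64(0.0006)], np.float64(-20.7))
86 ([np.float64(-0.044), np.float64(-0.0035), np.float64(0.0006)], np.float64(-27.7))
93 ([np.float64(-0.0516), np.float64(-0.0005), np.float64(0.0006)], np.float64(-34.7))
100 ([np.float64(-0.0587), np.float64(0.0035), np.float64(0.0006)], np.float64(-41.7))
107 ([np.float64(-0.0654), np.float64(0.0082), np.float64(0.0006)], np.float64(-48.7))
160 259 283 [ 0.528 -0.025  0.187]
162 262 284 [ 0.526 -0.03   0.179]
164 260 280 [ 0.532 -0.026  0.172]
166 262 276 [ 0.539 -0.028  0.161]
168 263 276 [ 0.546 -0.037  0.147]
170 264 276 [ 0.545 -0.038  0.14 ]
172 264 276 [ 0.546 -0.039  0.133]
174 264 275 [ 0.547 -0.037  0.126]
176 265 275 [ 0.545 -0.037  0.121]
178 265 275 [ 0.545 -0.037  0.113]
180 266 273 [ 0.546 -0.034  0.108]
```

```bash
python3 -m jog '[[0,[-0.011,-0.006,0],[0,0,0]],[0,[-0.020,-0.007,0],[0,0,-7]],[0,[-0.028,-0.007,0],[0,0,-14]],[0,[-0.036,-0.006,0],[0,0,-21]],[0,[-0.044,-0.003,0],[0,0,-28]],[0,[-0.052,0,0],[0,0,-35]],[0,[-0.059,0.004,0],[0,0,-42]],[0,[-0.065,0.008,0],[0,0,-49]]]'
python3 - <<'E'
from h import *
s=arm.sense();print(s["wrist_force"])
def f(al):
    a=np.radians(al);u=np.array([np.cos(a),np.sin(a)]);t=np.array([np.sin(a),-np.cos(a)])
    return PV+.066*u+.011*t
for al in (114,121,128,135,142,149):
    x=f(al);print(al,rel([x[0],x[1],.066],al-90,s))
q=arm.camera("scene")
for r in arm.cut_out(q,"cover")[:1]:
    C=cloud(q,r["region"]);print(r["pixel"],np.median(C,0))
E
```

```text
time: 9.8
position: [0.4922, -0.0168, 0.0674]
ee_rot: [3.141, -0.001, 0.305]
wrist_force: [1.1, -0.1, 0.2]
opening: 0.0006
grasp_force: 0.3
[ 1.06088159 -0.05524403  0.16517682]
114 ([np.float64(-0.0086), np.float64(-0.0004), np.float64(0.0014)], np.float64(-6.5))
121 ([np.float64(-0.0168), np.float64(-0.0003), np.float64(0.0014)], np.float64(-13.5))
128 ([np.float64(-0.0249), np.float64(0.0008), np.float64(0.0014)], np.float64(-20.5))
135 ([np.float64(-0.0328), np.float64(0.0028), np.float64(0.0014)], np.float64(-27.5))
142 ([np.float64(-0.0404), np.float64(0.0058), np.float64(0.0014)], np.float64(-34.5))
149 ([np.float64(-0.0475), np.float64(0.0098), np.float64(0.0014)], np.float64(-41.5))
[291.4, 188.7] [ 0.48154786 -0.05316011  0.09315758]
```

```bash
python3 -m jog '[[0,[-0.009,0,0],[0,0,-7]],[0,[-0.017,0,0],[0,0,-14]],[0,[-0.025,0.001,0],[0,0,-21]],[0,[-0.033,0.003,0],[0,0,-28]],[0,[-0.040,0.006,0],[0,0,-35]],[0,[-0.0475,0.010,0],[0,0,-42]],[0,[-0.0485,0.0105,0],[0,0,-42]],[0,[-0.0485,0.0105,0],[0,0,-42]]]'
python3 -m jog '[[0,[0.01,0,0],[0,0,0]],[0,[0.01,0,-0.06],[0,0,0]],[0.0881,[0.01,0,-0.1],[0,0,0]],[0.0881,[0.01,0.06,-0.14],[0,0,0]]]'
python3 - <<'E'
from h import *
q=arm.camera("scene")
for r in arm.cut_out(q,"cover")[:1]:
    C=cloud(q,r["region"]);print(r["pixel"],np.median(C,0))
K=cv2.cvtColor(q["img"],cv2.COLOR_RGB2HSV);m=np.zeros(K.shape[:2],bool);m[165:215,240:330]=1
L=cloud(q,((K[:,:,0]<8)|(K[:,:,0]>172))&(K[:,:,1]>150)&(K[:,:,2]>80)&m);L=L[(L[:,2]>.09)&(L[:,2]<.12)&(L[:,0]<.5)&(L[:,1]>-.12)]
d=L[:,:2].mean(0)-PV;print(len(L),L.mean(0),np.degrees(np.arctan2(d[1],d[0])),np.linalg.norm(d))
# crank from earlier top and scene pictures
for n,hw in(("tp.npz",(195,250,375,415)),("sc.npz",(150,200,345,410))):
    t=dict(np.load(n));m=np.zeros((420,560),bool);m[hw[0]:hw[1],hw[2]:hw[3]]=1
    C=cloud(t,m);C=C[(C[:,0]<.45)&(C[:,0]>.28)&(C[:,1]<-.2)&(C[:,1]>-.42)]
    for a,b in((.063,.09),(.09,.105),(.106,.118),(.12,.14)):
        D=C[(C[:,2]>a)&(C[:,2]<b)];print(n,a,b,len(D),D.mean(0).round(4),cv2.minAreaRect(D[:,:2].astype(np.float32)))
E
```

```text
time: 10.9
position: [0.4494, -0.0416, 0.067]
ee_rot: [3.141, -0.0, 1.03]
wrist_force: [-0.4, -0.3, 0.5]
opening: 0.0003
grasp_force: 0.0
time: 11.4
position: [0.4985, -0.0581, 0.2038]
ee_rot: [3.141, -0.0, 1.034]
wrist_force: [1.2, -0.2, 0.1]
opening: 0.0183
grasp_force: 0.0
[299.4, 189.4] [ 0.46425413 -0.06073444  0.09318519]
20 [ 0.44508916 -0.05090295  0.10460771] 149.37062047969115 0.06459863413506603
tp.npz 0.063 0.09 328 [ 0.3832 -0.298   0.0805] ((0.3786289691925049, -0.3011071979999542), (0.15183359384536743, 0.038898199796676636), 25.49538230895996)
tp.npz 0.09 0.105 49 [ 0.3886 -0.2939  0.0966] ((0.37460240721702576, -0.3001907467842102), (0.1421787142753601, 0.02478751353919506), 25.214113235473633)
tp.npz 0.106 0.118 87 [ 0.3872 -0.3003  0.1114] ((0.3633789122104645, -0.31557154655456543), (0.09511715173721313, 0.024773599579930305), 30.262296676635742)
tp.npz 0.12 0.14 62 [ 0.3263 -0.3335  0.1312] ((0.3532410264015198, -0.3254283368587494), (0.08179964125156403, 0.023715898394584656), 19.66469955444336)
sc.npz 0.063 0.09 402 [ 0.3698 -0.2987  0.0781] ((0.36292070150375366, -0.3018886148929596), (0.16750220954418182, 0.06662536412477493), 10.639629364013672)
sc.npz 0.09 0.105 94 [ 0.3666 -0.3044  0.0971] ((0.376672625541687, -0.30244898796081543), (0.1418612152338028, 0.0191035233438015), 28.363059997558594)
sc.npz 0.106 0.118 87 [ 0.3707 -0.3065  0.1108] ((0.3625553250312805, -0.3168153762817383), (0.10147900879383087, 0.030317233875393867), 30.663698196411133)
sc.npz 0.12 0.14 56 [ 0.3253 -0.3304  0.129 ] ((0.3264850676059723, -0.33130696415901184), (0.020843349397182465, 0.022995274513959885), 1.735744595527649)
```

```bash
python3 - <<'E'
from h import *
for n,hw in(("tp.npz",(195,250,375,415)),("sc.npz",(150,200,345,410))):
    t=dict(np.load(n));m=np.zeros((420,560),bool);m[hw[0]:hw[1],hw[2]:hw[3]]=1
    C=cloud(t,m)
    D=C[(C[:,2]>.108)&(C[:,2]<.118)&(C[:,0]>.36)&(C[:,0]<.45)&(C[:,1]<-.2)];print(n,len(D),D.mean(0),cv2.minAreaRect(D[:,:2].astype(np.float32)))
    D=C[(C[:,2]>.132)&(C[:,2]<.14)&(C[:,0]<.36)];print("knob top",len(D),D.mean(0),cv2.minEnclosingCircle(D[:,:2].astype(np.float32)))
    D=C[(C[:,2]>.07)&(C[:,2]<.088)&(C[:,0]>.28)&(C[:,0]<.45)&(C[:,1]<-.2)];q,mu=D[:,:2]-D[:,:2].mean(0),0
    w=np.linalg.svd(q,full_matrices=False)[2][0];print("arm dir",np.degrees(np.arctan2(w[1],w[0])))
E
```

```text
tp.npz 72 [ 0.39125723 -0.29895406  0.11205649] ((0.39109304547309875, -0.2990661859512329), (0.030143072828650475, 0.024904029443860054), 28.516427993774414)
knob top 30 [ 0.32503989 -0.3361305   0.13491692] ((0.3253107964992523, -0.33568060398101807), 0.010393360629677773)
arm dir -152.76886145350826
sc.npz 51 [ 0.39298278 -0.29704419  0.11079642] ((0.3931732177734375, -0.2983587086200714), (0.030175574123859406, 0.02750943787395954), 44.36980438232422)
knob top 19 [ 0.32674996 -0.33213193  0.13362829] ((0.3264356255531311, -0.33150604367256165), 0.010240682400763035)
arm dir -141.50969398130366
```

```bash
python3 -c "
from h import *
print(rel([.3917,-.299,.17],28))"
```

```text
([np.float64(-0.2612), np.float64(0.026), np.float64(0.0349)], np.float64(31.1))
```

```bash
python3 -m jog '[[0.06,[-0.261,0.026,0],[0,0,31]],[0.06,[-0.261,0.026,0],[0,0,31]],[0.06,[-0.261,0.026,0.03],[0,0,31]],[0.06,[-0.261,0.026,0.035],[0,0,31]],[0.06,[-0.261,0.026,0.035],[0,0,31]],[0.06,[-0.261,0.026,0.035],[0,0,31]],[0.06,[-0.261,0.026,0.035],[0,0,31]]]'
python3 - <<'E'
from h import *
s=arm.sense();print(rel([.3917,-.299,.053],28),s["opening"])
q=arm.camera("scene");P=[]
a=cv2.resize(q["img"][90:215,290:450],(800,625),interpolation=2)[:600]
cv2.imwrite("pics/c6.png",a[:,:,::-1])
from scipy.spatial.transform import Rotation as Q
R=Q.from_euler('xyz',q["rotation"]).as_matrix()
for X in(s["position"],s["position"]+[0,0,.036]):
    c=q["K"]@(R.T@(X-q["position"]));c=c[:2]/c[2];print(c,(c-[290,90])*5)
E
```

```text
time: 12.38
position: [0.3886, -0.2959, 0.1668]
ee_rot: [3.141, -0.0, 0.494]
wrist_force: [-0.1, 0.3, 0.3]
opening: 0.0598
grasp_force: 0.0
([np.float64(0.0013), np.float64(0.0042), np.float64(0.1138)], np.float64(0.3)) 0.0597899657406827
[371.42297135 143.44404208] [407.11485674 267.22021039]
[373.02530976 132.41593981] [415.1265488  212.07969907]
```

View pics/c6.png

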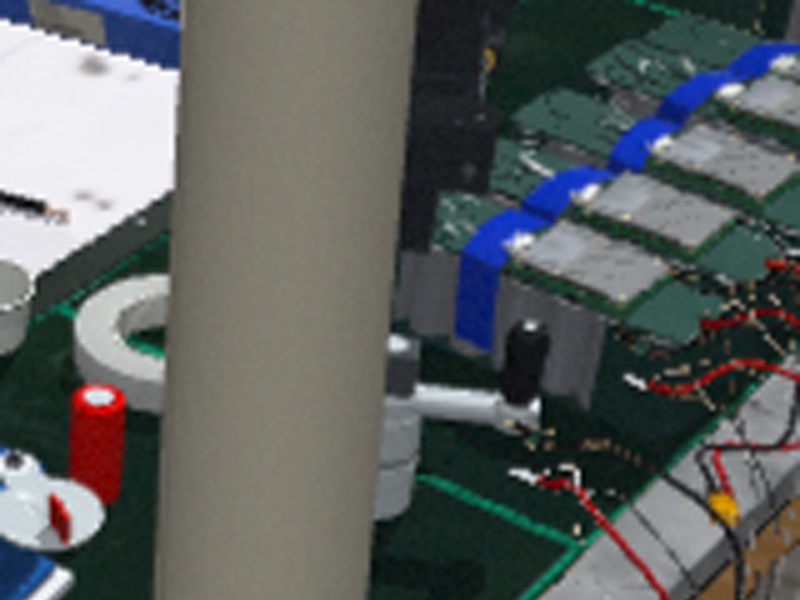

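```bash
python3 -m jog '[[0.06,[0,0,0.03],[0,0,0]],[0.06,[0,0,0.06],[0,0,0]],[0.06,[0,0,0.09],[0,0,0]],[0.06,[0,0,0.105],[0,0,0]],[0.06,[0,0,0.112],[0,0,0]],[0.06,[0,0,0.117],[0,0,0]],[0.06,[0,0,0.117],[0,0,0]]]' 40
python3 -m jog '[[0,[0,0,0],[0,0,0]],[0,[0,0,0],[0,0,0]],[0,[0,0,0],[0,0,0]],[0,[0,0,0],[0,0,0]],[0,[0,0,0],[0,0,0]]]' 40
```

```text
time: 13.3
position: [0.388, -0.2972, 0.0498]
ee_rot: [3.141, -0.0, 0.493]
wrist_force: [0.2, 0.1, 0.1]
opening: 0.0601
grasp_force: 0.0
time: 13.92
position: [0.3879, -0.2976, 0.0497]
ee_rot: [3.141, -0.0, 0.492]
wrist_force: [0.6, -1.9, 2.3]
opening: 0.0237
grasp_force: 39.1
```

```bash
python3 -m jog '[[0,[0,0,-0.01],[0,0,0]],[0,[0,0,-0.03],[0,0,0]],[0,[0,0,-0.07],[0,0,0]],[0,[0,0,-0.11],[0,0,0]],[0,[0,0,-0.135],[0,0,0]],[0,[0,0,-0.135],[0,0,0]],[0,[0,0,-0.135],[0,0,0]]]' 50
python3 - <<'E'
from h import *
u=np.array([np.cos(.49),np.sin(.49)]);t=DR-.002*u;print(rel([t[0],t[1],.185],28))
p=arm.camera("top")
for n in("crank_flats","crank"):
  for r in arm.cut_out(p,n)[:1]:
    C=cloud(p,r["region"]);D=C[(C[:,2]>.1)&(C[:,2]<.3)];print(n,r["pixel"],len(D),D.mean(0) if len(D) else "",np.percentile(D[:,2],[2,98]))
E
```

```text
time: 14.8
position: [0.3871, -0.2965, 0.1831]
ee_rot: [-3.138, 0.001, 0.492]
wrist_force: [-0.1, 0.3, -6.1]
opening: 0.0234
grasp_force: 48.9
([np.float64(0.243), np.float64(-0.1523), np.float64(-0.0019)], np.float64(0.2))
crank_flats [273.8, 181.9] 29 [ 0.46731754 -0.04959738  0.10553059] [0.10029283 0.11489791]
```

```bash
python3 -m jog '[[0,[0.03,-0.019,0],[0,0,0]],[0,[0.08,-0.05,0],[0,0,0]],[0,[0.12,-0.075,0],[0,0,0]],[0,[0.16,-0.1,0],[0,0,0]],[0,[0.2,-0.125,0],[0,0,0]],[0,[0.23,-0.144,0],[0,0,0]],[0,[0.243,-0.152,0],[0,0,0]],[0,[0.243,-0.152,0],[0,0,0]]]'
python3 - <<'E'
from h import *
u=np.array([np.cos(.49),np.sin(.49)]);t=DR-.002*u;s=arm.sense();print(s["position"],s["wrist_force"],t,rel([t[0],t[1],.14],28))
p=arm.camera("top");q=arm.camera("scene")
for n,q in(("top",p),("scene",q)):
  for k in("crank","crank_knob","cover"):
   for r in arm.cut_out(q,k)[:1]:
    C=cloud(q,r["region"]);D=C[(C[:,2]>.05)&(C[:,2]<.3)];print(n,k,r["confidence"],r["pixel"],len(D),D.mean(0) if len(D) else "")
cv2.imwrite("pics/c7.png",cv2.resize(q["img"][80:230,200:360,::-1],None,fx=4,fy=4,interpolation=2))
E
```

```text
time: 15.95
position: [0.53, -0.0483, 0.1839]
ee_rot: [-3.141, 0.001, 0.493]
wrist_force: [0.2, -1.1, -6.1]
opening: 0.024
grasp_force: 49.0
[ 0.52995231 -0.04828574  0.18388481] [ 0.17850484 -1.13003762 -6.12315329] [ 0.52923533 -0.04744125] ([np.float64(-0.0002), np.float64(-0.0011), np.float64(0.0439)], np.float64(0.3))
top crank 0.4 [317.2, 196.5] 23 [ 0.44996097 -0.08354036  0.09247674]
scene crank 0.76 [279.2, 151.4] 907 [ 0.51251779 -0.04436361  0.20085566]
scene crank_knob 0.83 [277.4, 151.8] 967 [ 0.51299525 -0.04412068  0.20191685]
scene cover 0.73 [299.8, 188.6] 311 [ 0.46512388 -0.06249163  0.09394076]
```

View pics/c7.png

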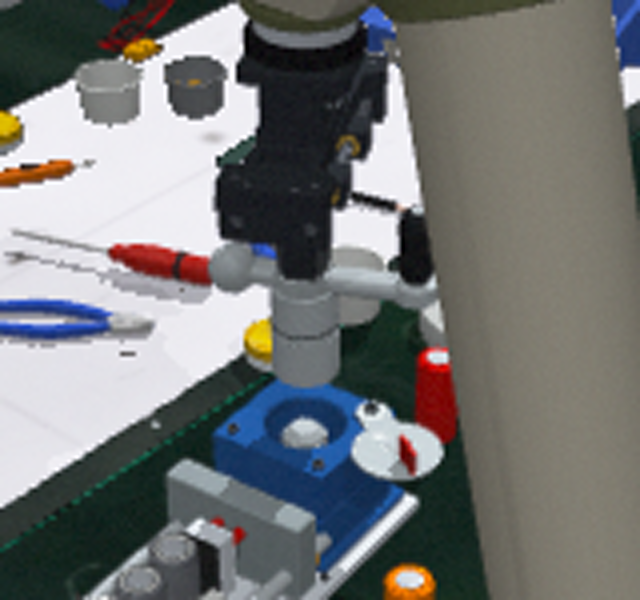

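```bash
python3 -m jog '[[0,[0,-0.001,0.02],[0,0,0]],[0,[0,-0.001,0.036],[0,0,0]],[0,[0,-0.001,0.044],[0,0,0]],[0,[0,-0.001,0.048],[0,0,0]],[0,[0,-0.001,0.051],[0,0,0]],[0,[0,-0.001,0.053],[0,0,0]],[0,[0,-0.001,0.053],[0,0,0]]]'
```

```text
time: 17.23
position: [0.5297, -0.0477, 0.1316]
ee_rot: [3.141, -0.0, 0.492]
wrist_force: [-1.4, -0.0, -5.0]
opening: 0.0236
grasp_force: 48.9
```

```bash
python3 -m jog '[[0,[0,0,0.002],[0,0,0]],[0,[0,0,0.004],[0,0,0]],[0,[0,0,0.004],[0,0,0]]]'
```

```text
time: 17.6
position: [0.5298, -0.0476, 0.128]
ee_rot: [3.141, -0.001, 0.492]
wrist_force: [-1.5, -0.0, -0.2]
opening: 0.024
grasp_force: 48.8
```

```bash
python3 -m jog '[[0,[0,0,0.002],[0,0,0]],[0,[0,0,0.002],[0,0,4]],[0,[0,0,0.002],[0,0,8]],[0,[0,0,0.002],[0,0,12]]]'
python3 -m jog '[[0,[0,0,0],[0,0,4]],[0,[0,0,0],[0,0,8]]]'
python3 -m jog '[[0,[0,0,0],[0,0,4]],[0,[0,0,0],[0,0,8]]]'
```

```text
time: 18.1
position: [0.5294, -0.0477, 0.1251]
ee_rot: [-3.141, 0.001, 0.28]
wrist_force: [0.3, 0.0, -5.6]
opening: 0.0237
grasp_force: 49.4
time: 18.35
position: [0.5295, -0.0472, 0.125]
ee_rot: [-3.14, 0.0, 0.141]
wrist_force: [0.2, 3.4, -5.9]
opening: 0.0238
grasp_force: 49.3
time: 18.6
position: [0.5298, -0.0468, 0.125]
ee_rot: [-3.14, -0.0, 0.001]
wrist_force: [1.2, 4.6, -6.3]
opening: 0.0235
grasp_force: 49.2
```

```bash
python3 -m jog '[[0,[0,0,0.005],[0,0,0]],[0,[0,0,0.01],[0,0,0]],[0,[0,0,0.015],[0,0,0]],[0,[0,0,0.018],[0,0,0]],[0,[0,0,0.018],[0,0,0]]]'
```

```text
time: 19.23
position: [0.5301, -0.0472, 0.1079]
ee_rot: [-3.141, -0.002, 0.005]
wrist_force: [1.2, 5.5, 1.6]
opening: 0.0236
grasp_force: 49.3
```

```bash
python3 -m jog '[[0,[0,-0.001,0.001],[0,0,0]],[0,[0,-0.001,0.003],[0,0,0]],[0,[0,-0.001,0.004],[0,0,0]],[0,[0,-0.001,0.004],[0,0,0]]]'
```

```text
time: 19.73
position: [0.5301, -0.047, 0.104]
ee_rot: [3.141, -0.001, 0.004]
wrist_force: [0.6, 1.2, 6.2]
opening: 0.0237
grasp_force: 49.4
```

```bash
python3 -m jog '[[0.06,[0,0,0],[0,0,0]],[0.06,[0,0,0],[0,0,0]],[0.06,[0,0,0],[0,0,0]],[0.06,[0,0,-0.03],[0,0,0]],[0.06,[0,0,-0.075],[0,0,0]],[0.06,[-0.05,0,-0.075],[0,0,0]],[0.06,[-0.075,0,-0.075],[0,0,0]],[0.06,[-0.075,0,-0.075],[0,0,0]]]'
python3 - <<'E'
from h import *
print(arm.sense()["position"])
p=arm.camera("top");q=arm.camera("scene")
for n,q in(("top",p),("scene",q)):
    Z=q["range_z"];m=np.zeros(Z.shape,bool);m[140:230,240:330]=1
    C=cloud(q,m);C=C[(C[:,0]>.4)&(C[:,0]<.63)&(C[:,1]>-.15)&(C[:,1]<.0)]
    D=C[(C[:,2]>.159)&(C[:,2]<.175)&(C[:,0]>.5)];print(n,"block",len(D),D.mean(0) if len(D) else "")
    D=C[(C[:,2]>.181)&(C[:,2]<.196)];print("knob",len(D),D.mean(0) if len(D) else "")
    D=C[(C[:,2]>.13)&(C[:,2]<.143)];print("arm",len(D),D.mean(0) if len(D) else "")
cv2.imwrite("pics/c8.png",cv2.resize(q["img"][110:260,200:360,::-1],None,fx=4,fy=4,interpolation=2))
E
```

```text
time: 20.72
position: [0.4537, -0.0469, 0.1789]
ee_rot: [3.141, -0.0, 0.003]
wrist_force: [-0.5, -0.4, 0.2]
opening: 0.0599
grasp_force: 0.0
[ 0.45371162 -0.04689951  0.17887311]
top block 0 
knob 2 [ 0.44871247 -0.05677963  0.18499776]
arm 0 
scene block 82 [ 0.53001691 -0.04379226  0.16519325]
knob 45 [ 0.45573679 -0.0473661   0.18638276]
arm 271 [ 0.5157942  -0.04080301  0.1361428 ]
```

View pics/c8.png

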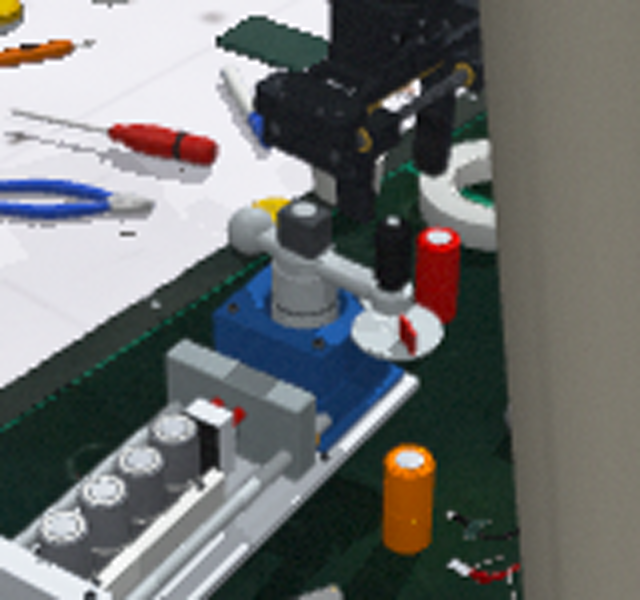

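```bash
python3 -m jog '[[0.06,[0.002,0,0.03],[0,0,0]],[0.06,[0.002,0,0.055],[0,0,0]],[0.06,[0.002,0,0.07],[0,0,0]],[0.06,[0.002,0,0.07],[0,0,0]],[0,[0.002,0,0.07],[0,0,0]],[0,[0.002,0,0.07],[0,0,0]],[0,[0.002,0,0.07],[0,0,0]],[0,[0.002,0,0.07],[0,0,0]]]' 30
python3 -m jog '[[0,[0.003,-0.019,0],[0,0,0]],[0,[0.010,-0.0375,0],[0,0,0]],[0,[0.010,-0.0375,0],[0,0,0]]]'
cat > gap.py <<'E'
from h import *
def meas():
    for n in("top","scene"):
        P=[]
        for _ in range(2):
            q=arm.camera(n);m=np.zeros(q["range_z"].shape,bool)
            m[(140 if n=="top" else 175):(220 if n=="top" else 300),(190 if n=="top" else 170):(320 if n=="top" else 320)]=1
            P.append(cloud(q,m))
        C=np.vstack(P);J=C.copy();J[:,:2]=(C[:,:2]-DR)@RT
        jt=J[(abs(J[:,2]-.078)<.006)&(abs(J[:,0])<.06)&(J[:,1]>.048)&(J[:,1]<.14)]
        jw=jt[(abs(jt[:,0])>.03)]
        h=np.histogram(jt[abs(jt[:,0])<.014][:,1],bins=np.arange(.05,.14,.004))[0]
        print(n,"jaw y",len(jw),jw[:,1].mean().round(4),np.percentile(jw[:,1],[3,97]).round(4),"mid",h)
if __name__=="__main__":meas()
E
python3 gap.py
```

```text
time: 21.82
position: [0.4569, -0.0474, 0.109]
ee_rot: [3.14, -0.001, 0.004]
wrist_force: [0.1, -2.5, 2.1]
opening: 0.0245
grasp_force: 30.0
time: 22.2
position: [0.4675, -0.0091, 0.1087]
ee_rot: [3.141, -0.002, 0.005]
wrist_force: [3.3, -2.6, -1.4]
opening: 0.0243
grasp_force: 30.0gap.py:13: RuntimeWarning: Mean of empty slice.
  print(n,"jaw y",len(jw),jw[:,1].mean().round(4),np.percentile(jw[:,1],[3,97]).round(4),"mid",h)
  ret = ret.dtype.type(ret / rcount)
Traceback (most recent call last):
  File "gap.py", line 14, in <module>
    if __name__=="__main__":meas()
                            ~~~~^^
  File "gap.py", line 13, in meas
    print(n,"jaw y",len(jw),jw[:,1].mean().round(4),np.percentile(jw[:,1],[3,97]).round(4),"mid",h)
                                                    ~~~~~~~~~~~~~^^^^^^^^^^^^^^^^
IndexError: index -1 is out of bounds for axis 0 with size 0
```

```bash
sed -i 's/for n in("top","scene")/for n in("scene",)/; s/range(2)/range(3)/' gap.py; python3 gap.py
python3 -m jog '[[0,[0.012,-0.0155,0],[0,0,0]],[0,[0.0275,-0.0275,0],[0,0,0]],[0,[0.0456,-0.035,0],[0,0,0]],[0,[0.065,-0.0375,0],[0,0,0]],[0,[0.0844,-0.035,0],[0,0,0]],[0,[0.1025,-0.0275,0],[0,0,0]],[0,[0.118,-0.0155,0],[0,0,0]],[0,[0.130,0,0],[0,0,0]]]'
python3 gap.py
```

```text
scene jaw y 370 0.0827 [0.0699 0.094 ] mid [ 0  0  0  0  7 22 27 33 24 38 42  6  0  0  0  0  0  1  1  0  0 14]
time: 23.45
position: [0.5962, -0.0086, 0.1087]
ee_rot: [-3.14, 0.001, 0.004]
wrist_force: [-1.8, 2.5, 2.9]
opening: 0.0246
grasp_force: 30.0
scene jaw y 393 0.0922 [0.0792 0.1037] mid [ 0  0  0  0  0  0  0 16 31 32 27 26 50 18  0  0  0  0  0  0  0  3]
```

```bash
python3 -m jog '[[0,[0.0075,0.018,0],[0,0,0]],[0,[0.010,0.0375,0],[0,0,0]],[0,[0.0075,0.057,0],[0,0,0]],[0,[0,0.075,0],[0,0,0]],[0,[-0.012,0.0905,0],[0,0,0]],[0,[-0.0275,0.1025,0],[0,0,0]],[0,[-0.0456,0.110,0],[0,0,0]],[0,[-0.065,0.1125,0],[0,0,0]]]'
cat > gap.py <<'E'
from h import *
def meas():
    P=[];I=[]
    for _ in range(3):
        q=arm.camera("scene");m=np.zeros((420,560),bool);m[175:300,170:320]=1;P.append(cloud(q,m))
        vs,us=np.nonzero(m&(q["range_z"]>0));I.append(q["img"][vs,us])
    C=np.vstack(P);I=np.vstack(I);J=C.copy();J[:,:2]=(C[:,:2]-DR)@RT
    jw=J[(abs(J[:,2]-.078)<.006)&(abs(J[:,0])<.06)&(abs(J[:,0])>.03)&(J[:,1]>.048)&(J[:,1]<.14)]
    print("jaw y",len(jw),jw[:,1].mean().round(4),np.percentile(jw[:,1],[3,97]).round(4))
    a=jw[:,1].mean()
    M=(abs(J[:,0])<.02)&(J[:,2]>.04)&(J[:,2]<.09)&(J[:,1]>a)
    for y in np.arange(round(a,3),.225,.003):
        k=M&(abs(J[:,1]-y)<.0015)
        if k.sum()>3:print(round(y,4),k.sum(),"ztop",np.percentile(J[k,2],90).round(3),I[k].mean(0).astype(int))
    save(q,"last.png");cv2.imwrite("pics/c9.png",cv2.resize(q["img"][170:270,180:300,::-1],None,fx=6,fy=6,interpolation=2))
if __name__=="__main__":meas()
E
python3 gap.py
```

```text
time: 24.6
position: [0.532, -0.1236, 0.1091]
ee_rot: [3.139, -0.003, 0.002]
wrist_force: [3.2, -1.0, 2.4]
opening: 0.0242
grasp_force: 30.0
jaw y 397 0.1022 [0.0896 0.1139]
0.102 14 ztop 0.079 [103 111 115]
0.105 31 ztop 0.08 [105 114 116]
0.108 39 ztop 0.079 [102 109 112]
0.111 182 ztop 0.077 [88 91 94]
0.114 112 ztop 0.075 [92 81 82]
0.117 20 ztop 0.074 [111  51  51]
0.12 12 ztop 0.062 [119  40  40]
0.123 4 ztop 0.058 [106  50  50]
0.126 15 ztop 0.067 [127 114 118]
0.129 35 ztop 0.069 [142 142 147]
0.132 39 ztop 0.07 [151 155 160]
0.135 36 ztop 0.07 [135 139 145]
0.138 45 ztop 0.07 [134 138 143]
0.141 28 ztop 0.067 [110 114 118]
0.144 44 ztop 0.07 [70 72 74]
0.147 39 ztop 0.069 [34 36 37]
0.15 17 ztop 0.08 [94 96 99]
0.153 27 ztop 0.081 [109 112 113]
0.156 36 ztop 0.082 [ 98 101 104]
0.159 42 ztop 0.082 [ 96  99 102]
0.162 54 ztop 0.082 [93 95 99]
0.165 60 ztop 0.082 [101 104 108]
0.168 65 ztop 0.082 [ 94  97 100]
0.171 79 ztop 0.082 [ 96  98 102]
0.174 82 ztop 0.081 [85 87 90]
0.177 48 ztop 0.081 [84 86 90]
0.18 9 ztop 0.081 [117 119 122]
0.183 19 ztop 0.081 [143 145 148]
0.186 29 ztop 0.082 [132 135 137]
0.189 42 ztop 0.082 [131 134 138]
0.192 53 ztop 0.082 [125 127 131]
0.195 52 ztop 0.082 [127 130 134]
0.198 51 ztop 0.083 [125 129 133]
0.201 74 ztop 0.081 [119 122 126]
0.204 71 ztop 0.082 [108 110 114]
0.207 88 ztop 0.081 [104 107 110]
0.21 60 ztop 0.08 [90 92 97]
0.213 15 ztop 0.081 [113 115 120]
0.216 21 ztop 0.082 [139 142 143]
0.219 32 ztop 0.081 [120 123 126]
0.222 38 ztop 0.082 [116 119 122]
```

View pics/c9.png

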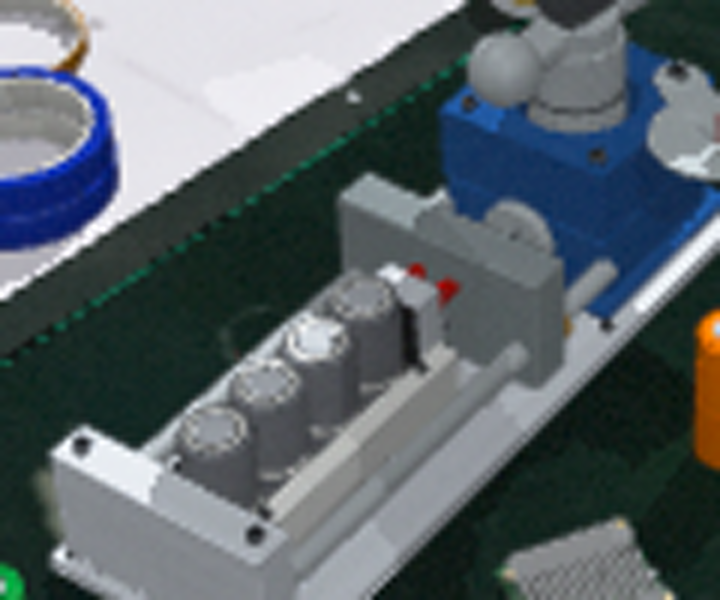

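```bash
cat > gap2.py <<'E'
from h import *
P=[];I=[]
for _ in range(6):
    q=arm.camera("scene");m=np.zeros((420,560),bool);m[190:270,200:300]=1;P.append(cloud(q,m))
    vs,us=np.nonzero(m&(q["range_z"]>0));I.append(q["img"][vs,us])
C=np.vstack(P);I=np.vstack(I).astype(int);J=C.copy();J[:,:2]=(C[:,:2]-DR)@RT
jw=J[(abs(J[:,2]-.078)<.006)&(abs(J[:,0])<.06)&(abs(J[:,0])>.03)&(J[:,1]>.048)&(J[:,1]<.14)]
a=jw[:,1].mean()
R=(I[:,0]>100)&(I[:,0]>2*I[:,1])&(J[:,2]>.04)&(J[:,1]>a)&(J[:,1]<a+.05)&(abs(J[:,0])<.03)
W=(I.min(1)>105)&(J[:,2]>.062)&(J[:,2]<.0745)&(abs(J[:,0])<.02)&(J[:,1]>a+.014)&(J[:,1]<a+.046)
c=np.percentile(jw[:,1],[3,97])
pw=np.percentile(J[W,1],[5,50,95]) if W.sum() else 0
print("jaw %.4f front %.4f red n%d %s pad n%d mean %.4f %s  pad-jaw %.4f"%(a,c[1],R.sum(),np.percentile(J[R,1],[5,50,95]).round(4),W.sum(),J[W,1].mean(),np.round(pw,4),J[W,1].mean()-a))
E
python3 gap2.py
python3 -m jog '[[0,[-0.0194,-0.0026,0],[0,0,0]],[0,[-0.0375,-0.010,0],[0,0,0]],[0,[-0.0375,-0.010,0],[0,0,0]]]'
python3 gap2.py
```

```text
jaw 0.1024 front 0.1137 red n81 [0.1119 0.1165 0.1218] pad n253 mean 0.1349 [0.1284 0.1343 0.1427]  pad-jaw 0.0325
time: 25.42
position: [0.4935, -0.1126, 0.1091]
ee_rot: [3.139, 0.001, 0.004]
wrist_force: [-3.9, -4.7, 7.9]
opening: 0.0245
grasp_force: 30.0
jaw 0.1054 front 0.1164 red n67 [0.1148 0.1185 0.1248] pad n254 mean 0.1372 [0.1299 0.1369 0.1447]  pad-jaw 0.0319
```

```bash
python3 -m jog '[[0,[-0.0155,-0.012,0],[0,0,0]],[0,[-0.0275,-0.0275,0],[0,0,0]],[0,[-0.0275,-0.0275,0],[0,0,0]]]'
python3 gap2.py
```

```text
time: 26.1
position: [0.4661, -0.0842, 0.1089]
ee_rot: [3.141, 0.001, 0.004]
wrist_force: [-3.3, -1.7, 8.5]
opening: 0.0244
grasp_force: 30.0
jaw 0.1075 front 0.1190 red n83 [0.1172 0.1214 0.1302] pad n259 mean 0.1397 [0.1329 0.1397 0.1474]  pad-jaw 0.0322
```

```bash
python3 -m jog '[[0,[-0.0075,-0.018,0],[0,0,0]],[0,[-0.010,-0.0375,0],[0,0,0]],[0,[-0.010,-0.0375,0],[0,0,0]]]'
python3 gap2.py
```

```text
time: 26.78
position: [0.4567, -0.0466, 0.1086]
ee_rot: [-3.142, 0.0, 0.005]
wrist_force: [-2.4, 0.7, 7.6]
opening: 0.0244
grasp_force: 30.0
jaw 0.1095 front 0.1213 red n59 [0.1191 0.1229 0.1293] pad n260 mean 0.1396 [0.1327 0.1393 0.1475]  pad-jaw 0.0301
```

```bash
python3 -m jog '[[0,[0.0026,-0.0194,0],[0,0,0]],[0,[0.010,-0.0375,0],[0,0,0]],[0,[0.022,-0.053,0],[0,0,0]],[0,[0.022,-0.053,0],[0,0,0]]]'
python3 gap2.py
```

```text
time: 27.58
position: [0.4793, 0.0059, 0.1084]
ee_rot: [3.141, -0.0, 0.005]
wrist_force: [1.1, -1.7, 4.2]
opening: 0.0243
grasp_force: 30.0
jaw 0.1136 front 0.1247 red n30 [0.1231 0.127  0.1299] pad n252 mean 0.1398 [0.1333 0.1396 0.1476]  pad-jaw 0.0263
```

```bash
python3 -m jog '[[0,[0.011,-0.009,0],[0,0,0]],[0,[0.011,-0.009,0],[0,0,0]],[0,[0.011,-0.009,0],[0,0,0]]]'
python3 gap2.py;python3 gap2.py
```

```text
time: 28.25
position: [0.4893, 0.0144, 0.1084]
ee_rot: [3.14, 0.0, 0.003]
wrist_force: [2.5, -5.2, -0.1]
opening: 0.0243
grasp_force: 30.0
jaw 0.1146 front 0.1257 red n24 [0.1247 0.1278 0.1307] pad n256 mean 0.1398 [0.1334 0.1397 0.1474]  pad-jaw 0.0252
jaw 0.1140 front 0.1260 red n24 [0.124  0.1269 0.1305] pad n255 mean 0.1397 [0.1329 0.1395 0.1476]  pad-jaw 0.0257
```

```bash
python3 -m jog '[[0.05,[0,0,0],[0,0,0]],[0.05,[0,0,0],[0,0,0]],[0.05,[0,0,0],[0,0,0]],[0.05,[0,0,-0.04],[0,0,0]],[0.05,[0,0,-0.09],[0,0,0]],[0.05,[-0.04,0,-0.13],[0,0,0]],[0.05,[-0.1,0,-0.15],[0,0,0]],[0.05,[-0.1,0,-0.15],[0,0,0]]]'
python3 gap2.py
python3 - <<'E'
from h import *
q=arm.camera("scene");m=np.zeros((420,560),bool);m[130:215,240:330]=1
C=cloud(q,m);C=C[(C[:,0]>.4)&(C[:,0]<.63)&(C[:,1]>-.15)&(C[:,1]<.05)]
for n,a,b in(("block",.16,.175),("knob",.181,.196),("arm",.13,.142)):
    D=C[(C[:,2]>a)&(C[:,2]<b)];print(n,len(D),D.mean(0).round(4),np.median(D[:,2]) if len(D) else "")
a=cv2.resize(q["img"][110:290,170:370],(800,720),interpolation=2)[:600]
cv2.imwrite("pics/c10.png",a[:,:,::-1])
E
```

```text
time: 29.85
position: [0.3872, 0.0153, 0.2603]
ee_rot: [3.141, -0.003, 0.003]
wrist_force: [1.1, -0.2, -0.9]
opening: 0.0499
grasp_force: 0.0
jaw 0.1144 front 0.1257 red n24 [0.1243 0.1271 0.1308] pad n257 mean 0.1398 [0.1329 0.1395 0.1475]  pad-jaw 0.0255
block 116 [ 0.5123 -0.0198  0.1662] 0.1660136364044843
knob 50 [0.4861 0.0176 0.1863] 0.1863695754552394
arm 101 [ 0.5054 -0.0187  0.1358] 0.13590971988566558
```

View pics/c10.png

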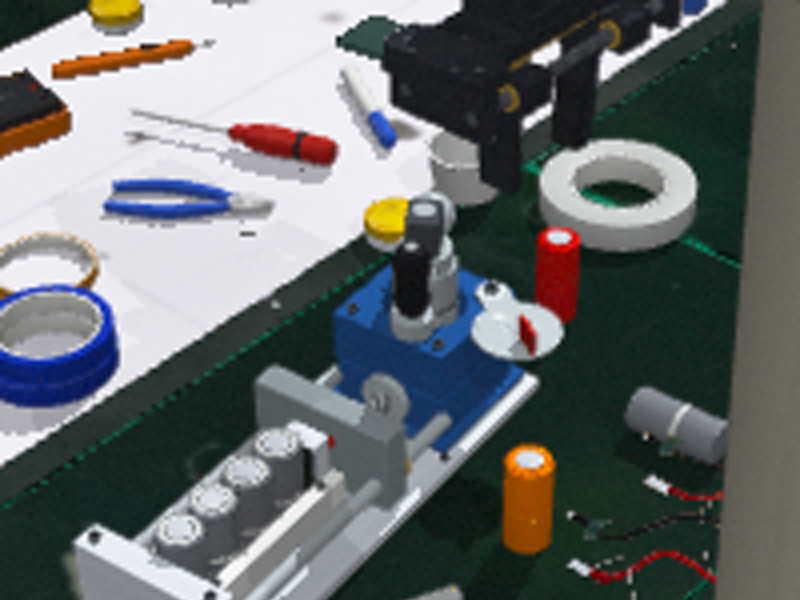

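The picture shows the crank seated, with its knob at (410,275). The cover is aside at (517,330), the four cells stand tight from (180,530) to (280,445), and the pad is about half pressed. The gripper is clear, so I'm handing in.

```bash
python3 -c "
from workcell import arm
print(arm.finish_job())"
```

```text
the job is handed in; nothing more can be done
None
```

The job is handed in at about 30 s of the 72 s: cover swung aside (about 1.72 of 1.75 rad), crank seated on the drive and released, and the four cells standing tight with the pad pressed back about 6.8 of its 14 mm (camera estimate).

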